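# Tip an angle bracket onto its foot and push it home against the stop rail

## Task

The big aluminium angle bracket is lying on its thin slotted leg in front of the steel stop rail, with its thick foot sticking up. Without picking it up or carrying it, push the top of the foot with your fingertips so that the bracket tips over towards the rail and stands on its foot with the slotted leg upright, then push it along the bench until the end of the foot sits flush along the rail. Leave the other parts where they are, and finish with the hand clear.

Things in the scene. Friction and masses are not known exactly. Their poses are not given: they have to be found in the camera images.
- bracket: The bracket to tip: plain aluminium L, 70 mm wide along its y, loose, about 0.55 kg, friction about 0.6. Origin: middle of the outer corner edge (heel), on the bench at the start; it tips about this edge. At the start z is up and x points roughly to the rail. Tipped as wanted, its x points straight down, its z level to the rail, and it stands 68 mm high with the heel edge still on the bench.
- foot_top (a point): Middle of the free end of the thick foot. The foot is 20 mm thick and 80 mm long: bracket x = -20 to 0, z = 0 to 80 mm, upright at the start. Pushed near this end towards the rail it goes over about the heel, and falls on by itself once tipped about 30 degrees; pushed low it only slides. It must end flat on the bench, reaching 80 mm from the heel to the rail.
- leg_end (a point): Middle of the free end of the thin leg. The leg is 12 mm thick and 68 mm long with the corner, with an 8 mm wide slot: bracket x = -68 to 0, z = 0 to 12 mm, flat on the bench at the start on the side away from the rail. It must end pointing straight up.
- toe_left (a point): Corner of the foot's free end on its outer face (bracket x = 0, y = +35, z = 80 mm). When the bracket stands on its foot this corner is on the bench, at the end that must meet the rail.
- toe_right (a point): The other such corner (bracket x = 0, y = -35, z = 80 mm).
- rail: Steel stop rail fixed to the bench, two bolt heads on top, 300 mm long (y), 30 mm deep (x), 26 mm high. Origin: middle of the foot of its front face, which looks towards the robot and the bracket. Its x points from that face into the rail, away from the robot. At the start the heel is 115 to 145 mm in front of the face and the bracket is turned up to 0.3 rad from square.
- small_bracket: Bystander: small steel angle bracket, 40 mm wide, 55 mm high, already standing on its foot. Origin: centre of its underside.
- bushing: Bystander: brass flanged bushing standing on its flange, 60 mm across, 50 mm high. Origin: centre of its underside.
- gear: Bystander: dark steel gear with a hub on top, 68 mm across, 40 mm high. Origin: centre of its underside.
There are look-alikes about, which are no part of the job. Several things look just like the bracket: the one meant starts farthest to the robot's left.

How it is judged:
By the outcome, as a careful person would: the job done as asked, in the order asked, and still so for the second after the job is handed in, with the robot touching nothing.
It also fails if it takes over 54 s, if anything falls off the work surface, if the arm or the gripper's body presses on something with over 40 N, if the wrist force passes 120 N, or if a joint passes its speed limit or range.

## Robot

A 7-joint arm with a two-finger parallel gripper is mounted at the origin on the work surface. World frame = base frame: x ahead of the robot, y to its left, z up, the work surface at z = 0. Lengths are in m, angles in rad, forces in N, time in s.
With the tool pointing down it reaches from about 0.35 to 0.9 m from the base axis. Payload 8.1 kg.
Tool frame: the origin (TCP) lies at the very end of the fingers, on their centre line; the grasp point (between the pads) lies 19 mm behind it; z points along the fingers, y is the direction in which the jaws open and shut (so a half turn about z gives the same grasp; the last joint's range is limited). The gripper opens to 85 mm and grips with 20 to 120 N. Pads are 22 mm wide; open, the fingers measure 114 mm over their backs; the gripper's body (76 mm by 85 mm) begins 54 mm behind the grasp point. The pads swing forward as they close: fully open they stand 13 mm farther back than shut.
Start: joints at [-1.434, 0.434, 0.025, 1.573, -0.012, 1.134, -0.075], TCP at [0.148, 0.607, 0.231] pointing down, gripper open.
Joint ranges: [-2.62, 2.62], [-0.44, 2.09], [-1.27, 1.32], [0.08, 2.57], [-1.32, 4.46], [0.12, 2], [-2.74, 2.74]. Speed limits (rad/s): [2.22, 2.22, 3.01, 3.01, 3.14, 3.14, 3.14].

## Interface

Orientations are given as a rotation vector (axis times angle).
In Python, from station import readout, grab_frame, camera_model, hand_in gives the robot as it stands. The module is installed in compiled form; this text tells all that it offers.
- The arm moves only by the tool play_rows, never from a script. Its argument "moves" is a list that holds one entry, the list of rows, each a list of 7 numbers: the turn, a rotation vector about the world's x, y, z in units of 5 degrees (1.0 is 5 degrees), then the shift along the world's x, y, z in mm, then the finger opening in mm, from 0 to 85.4. A call has 1 to 20 rows; each row shifts and turns the commanded pose from where the row before left it; what a row does not reach is not made up. A row lasts 1/8 s, in which the tool goes at most 62.5 mm and 10.7 degrees, less where a joint would pass 70% of its speed; a pose out of reach is approached as far as the arm can. A call is refused whole if a number of a shift passes 62.5 or a number of a turn 1, either way. A call with a gripper value outside its range is refused whole. The fingers move at their own pace and stop on an object; "newtons" is the grip in N (left out, the last holds). Time passes only in rows, so rows that do not move let the fingers close. It gives the time, the measured TCP pose, the force and the opening at its end, in the units of the state.
- readout.observe(): the state, without advancing time (a new reading comes with each control period).
- grab_frame(name): name is "side" or "top"; returns the picture (420x560x3 uint8, blue, green, red); there is no depth.
- camera_model(name): a dict with "K" (3x3 intrinsics, pixels), "D" ([k1, k2, p1, p2, k3] as OpenCV has them; the pictures are not rectified), "cam_to_world" (4x4, takes a point from camera to world coordinates). Camera axes: x right, y down, z forward; pixel columns grow to the right and rows downward; lengths in m; the calibration is good to about 2 mm. A picture is of the moment at which its call begins. camera_model takes no time and is no camera call.
- hand_in(): hands the job in, once; it reports no verdict.
The state is a dict: "time_s": time; "joint_pos": joint angles; "dq": joint speeds; "joint_torque": joint torques, N m; "ee_pos": TCP position; "orientation": TCP orientation; "ft_force": force on the tool from outside, world axes, zero at the start; "torque": the same for the moment, N m; "width": finger opening in m.
Only numpy, scipy, OpenCV 4.12 (cv2) and the standard library are available. Lean on these libraries where they do the work, as an engineer would, in place of code of your own. Each camera call takes 0.05 s, during which the arm holds its last target.

## Working session

There is one attempt and no reset: what is moved stays moved. The work goes in short steps, Python scripts to look and compute and a tool call to move; the robot and the scene stay as the last step left them, time stands still between calls to the robot, and variables do not carry over. Pictures are saved under pics/ and viewed, and the job is handed in when it is done.

Besides the shell and the picture viewer there is one more tool, called after "Call:" in YAML: its name, and indented under it one key for each argument. play_rows: Moves the arm, as the interface text tells. Its arguments: {"type":"object","properties":{"moves":{"type":"array"},"newtons":{"type":"number"}},"required":["moves"]}

```bash
mkdir -p pics
python3 - <<'E'
from station import *
import cv2
s=readout.observe();print({k:s[k] for k in('time_s','ee_pos','orientation','width','ft_force')})
for n in('side','top'):
    cv2.imwrite(f'pics/{n}0.png',grab_frame(n)); c=camera_model(n);print(n,c['K'],c['D'],c['cam_to_world'])
E
```

```text
{'time_s': 0.0, 'ee_pos': array([0.14839733, 0.60659414, 0.2305117 ]), 'orientation': array([-3.75808083e-01, -3.11902330e+00,  2.51854345e-03]), 'width': 0.08531329274911417, 'ft_force': array([ 0.23626689,  0.39928904, -0.40475663])}
side [[533.60931782   0.         278.79009596]
 [  0.         533.60931782 204.39677339]
 [  0.           0.           1.        ]] [-0.00699892  0.          0.          0.          0.        ] [[ 0.98867882 -0.10394476  0.10821125  0.39711383]
 [-0.15003875 -0.6925572   0.70558692 -1.01222596]
 [ 0.00160042 -0.71383472 -0.70031238  1.07837777]
 [ 0.          0.          0.          1.        ]]
top [[427.43383171   0.         282.97965237]
 [  0.         427.43383171 209.72968643]
 [  0.           0.           1.        ]] [-0.10037059  0.          0.          0.          0.        ] [[-2.30966782e-02 -9.96182991e-01  8.41783302e-02  4.71988761e-01]
 [-9.99732584e-01  2.29184507e-02 -3.08310877e-03 -1.15646323e-02]
 [ 1.14210360e-03 -8.42270291e-02 -9.96445936e-01  1.16257494e+00]
 [ 0.00000000e+00  0.00000000e+00  0.00000000e+00  1.00000000e+00]]
```

View pics/side0.png

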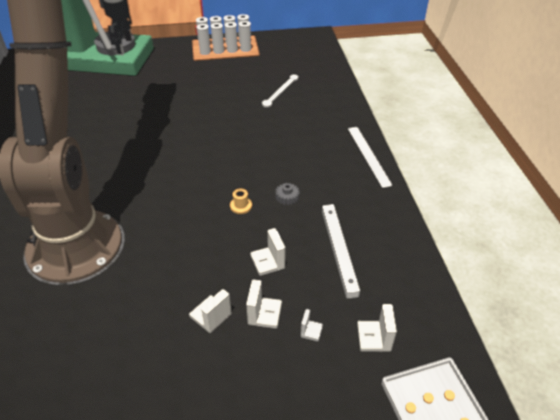

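View pics/top0.png

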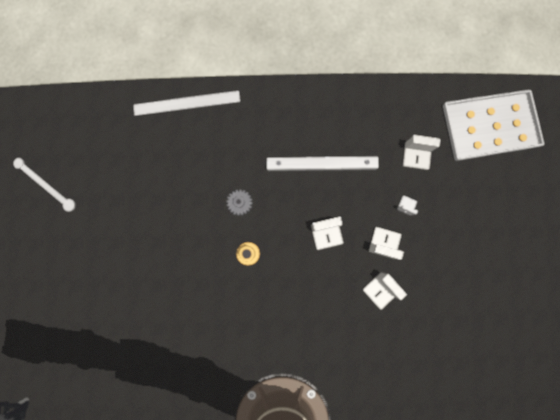

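Candidates in the top view are (328,233), (385,243), (384,290) and (419,152). World +y (robot's left) is image-left, so (328,233) is the one meant. It is also the only one directly in front of the rail, with its foot up on the rail side. I'll confirm that in a crop and measure it.

```bash
cat > h.py <<'E'
import numpy as np,cv2
from station import *
def ray(n,px):
    c=camera_model(n);u=cv2.undistortPoints(np.array(px,float).reshape(-1,1,2),c['K'],np.array(c['D'])).reshape(-1,2)
    d=np.c_[u,np.ones(len(u))]@c['cam_to_world'][:3,:3].T
    return c['cam_to_world'][:3,3],d
def onz(n,px,z):
    o,d=ray(n,px);return o+d*((z-o[2])/d[:,2])[:,None]
def proj(n,P):
    c=camera_model(n);M=np.linalg.inv(c['cam_to_world'])
    return cv2.projectPoints(np.array(P,float).reshape(-1,3),cv2.Rodrigues(M[:3,:3])[0],M[:3,3],c['K'],np.array(c['D']))[0].reshape(-1,2)
def crop(im,x0,y0,x1,y1,s,fn):
    cv2.imwrite(fn,cv2.resize(im[y0:y1,x0:x1],None,fx=s,fy=s,interpolation=cv2.INTER_CUBIC))
E
python3 - <<'E'
from h import *
t=cv2.imread('pics/top0.png');s=cv2.imread('pics/side0.png')
a=cv2.resize(t[150:260,260:390],(650,550),interpolation=2)[:,:390*1]
crop(t,260,145,390,260,6,'pics/ct.png');crop(s,235,195,365,300,6,'pics/cs.png')
g=t[:,:,:].min(2)
for th in (110,225):
  m=(g>th).astype(np.uint8)
  for c in cv2.findContours(m,0,2)[0]:
    r=cv2.minAreaRect(c)
    if 260<r[0][0]<390 and 145<r[0][1]<260 and cv2.contourArea(c)>30: print(th,r,cv2.boxPoints(r).round(1).tolist())
print(g[212:255:1,322:336:4].T)
E
```

```text
110 ((388.3678894042969, 242.96226501464844), (34.75221633911133, 26.09850311279297), 15.945395469665527) [[368.1000061035156, 250.6999969482422], [375.20001220703125, 225.60000610351562], [408.70001220703125, 235.1999969482422], [401.5, 260.29998779296875]]
110 ((328.4220886230469, 232.75869750976562), (28.121442794799805, 31.894304275512695), 76.50426483154297) [[309.6000061035156, 222.8000030517578], [340.6000061035156, 215.39999389648438], [347.20001220703125, 242.6999969482422], [316.20001220703125, 250.1999969482422]]
110 ((322.00885009765625, 162.74395751953125), (13.415716171264648, 112.1111068725586), 89.31793975830078) [[265.8999938964844, 156.6999969482422], [378.0, 155.39999389648438], [378.1000061035156, 168.8000030517578], [266.0, 170.10000610351562]]
225 ((388.1131896972656, 243.10377502441406), (31.318206787109375, 22.66448974609375), 15.945395469665527) [[369.8999938964844, 249.6999969482422], [376.20001220703125, 227.89999389648438], [406.29998779296875, 236.5], [400.1000061035156, 258.29998779296875]]
225 ((328.44586181640625, 232.89508056640625), (24.5072078704834
[... 407 characters left out ...]
6  52  43  32  46 132 207 232 238 240 240 240 241 236 221
  229 238 240 240 240 240 240 240 240 241 241 240 240 240 241 241 239 227
  176 100  61  56  57  57  56]
 [ 55  56  56  51  48  36  43 130 205 231 237 238 238 239 240 236 221 229
  237 239 238 229 199 173 185 196 204 212 225 231 234 239 240 240 228 178
  102  61  56  57  56  57  57]
 [ 57  57  56  54  44  46 126 201 227 235 236 238 239 241 237 222 229 237
  239 239 239 239 237 236 234 229 223 217 210 204 218 235 240 229 182 110
   65  56  58  56  56  57  57]
 [ 56  56  57  56  62 130 202 230 238 239 240 240 241 237 222 228 237 239
  240 240 240 240 240 240 240 240 240 240 240 240 240 239 230 184 109  65
   56  59  56  57  57  55  56]]
```

View pics/ct.png

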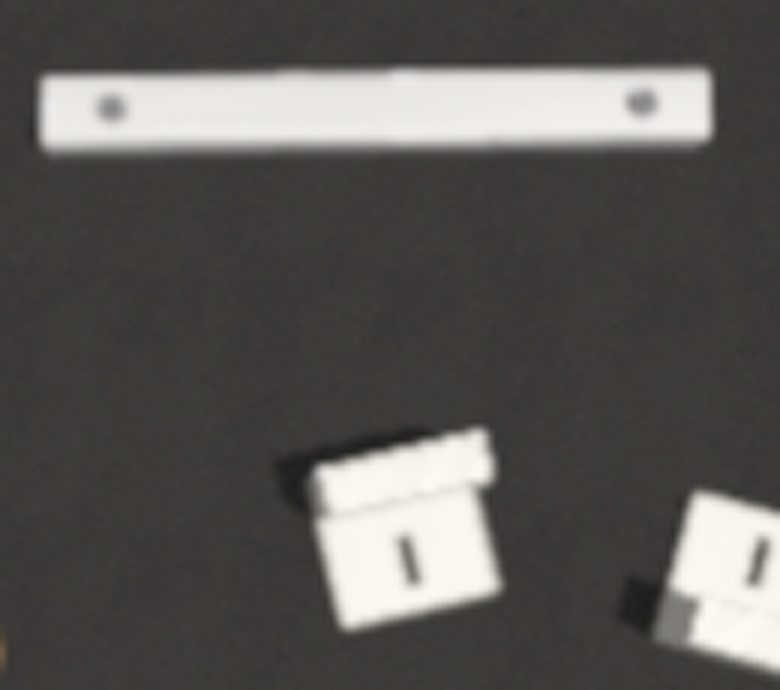

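View pics/cs.png

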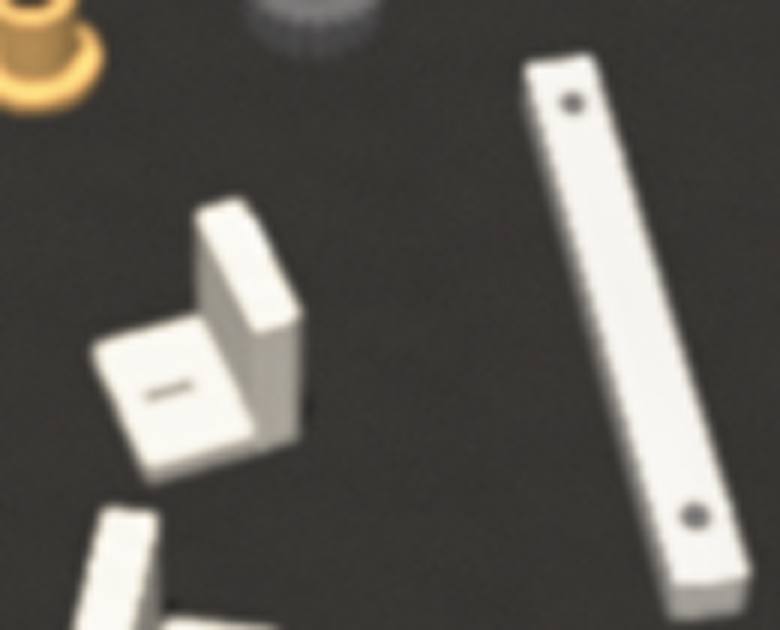

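The crop shows the bracket in front of the rail with its foot up on the rail side and its leg towards the robot. In the top crop the foot-top corners are near (313,463), (485,429), (494,482) and (325,516). Next I compute world points.

```bash
cat >> h.py <<'E'
def cp(pts,x0,y0,s): return (np.array(pts,float)+.5)/s-.5+[x0,y0]
E
python3 - <<'E'
from h import *
np.set_printoptions(precision=4,suppress=True)
def show(n,P): print(n,(P*1000).round(1).tolist())
T=onz('top',cp([(313,463),(487,428),(495,482),(325,516)],260,145,6),.08);show('foot top',T)
print('sides',[np.linalg.norm(T[i]-T[(i+1)%4]) for i in range(4)])
S=onz('side',cp([(195,210),(240,198),(301,318),(256,332)],235,195,6),.08);show('foot side FL? order nearL,farL,farR,nearR',S)
L=onz('top',cp([(343,632),(503,591)],260,145,6),.012);show('leg end',L);print(np.linalg.norm(L[0]-L[1]))
Ls=onz('side',cp([(92,348),(150,470)],235,195,6),.012);show('leg end side',Ls)
R=onz('top',cp([(38,150),(712,137)],260,145,6),.026)
show('rail top front/bottom',R)
show('rail bot',onz('top',cp([(43,155),(709,145)],260,145,6),0))
show('rail back top',onz('top',cp([(38,75),(712,67)],260,145,6),.026))
show('rail side front top',onz('side',cp([(525,65),(668,582)],235,195,6),.026))
show('rail side front bot',onz('side',cp([(670,620)],235,195,6),0))
# line-fit edges top image rail front: rows where gray drops
E
```

```text
foot top [[531.2, -87.2, 80.0], [544.3, -161.5, 80.0], [521.3, -164.1, 80.0], [508.6, -91.6, 80.0]]
sides [np.float64(0.07542693912589749), np.float64(0.023130054991397635), np.float64(0.07356077827202002), np.float64(0.022953461268515378)]
foot side FL? order nearL,farL,farR,nearR [[508.1, -92.5, 80.0], [528.0, -88.5, 80.0], [543.1, -159.0, 80.0], [523.7, -163.7, 80.0]]
leg end [[458.9, -103.3, 12.0], [475.4, -175.6, 12.0]]
0.0742562122700694
leg end side [[460.3, -104.4, 12.0], [476.9, -174.7, 12.0]]
rail top front/bottom [[677.5, 28.3, 26.0], [677.0, -275.7, 26.0]]
rail bot [[679.8, 27.0, 0.0], [678.0, -280.2, 0.0]]
rail back top [[711.7, 27.7, 26.0], [709.2, -277.2, 26.0]]
rail side front top [[679.5, 26.0, 26.0], [674.9, -273.3, 26.0]]
rail side front bot [[678.1, -273.7, 0.0]]
```

Two-view agreement is good: the foot-top centre is (526,-126) in both, yaw is about +0.215 rad, the heel is at about (536,-124), and the rail face is at x≈678.5. That puts the heel 142 mm in front of the rail, inside the stated range. I'll approach above the leg, with the fingers set 30 mm apart along bracket y.

Call:
play_rows:
  moves:
    - [[0,0,0,40,-40,-5,30],[0,0,0.4,40,-40,-5,30],[0,0,0.4,40,-40,-5,30],[0,0,0.4,40,-40,-5,30],[0,0,0.4,40,-40,-5,30],[0,0,0.4,40,-40,-5,30],[0,0,0.4,40,-40,-5,30],[0,0,0.4,40,-40,-5,30],[0,0,0.4,2,-53,-4,30],[0,0,0.4,2,-53,-4,30],[0,0,0.4,2,-53,-4,30],[0,0,0.4,2,-53,-4,30],[0,0,0.4,2,-53,-4,30],[0,0,0.4,2,-53,-4,30],[0,0,0,2,-53,-4,30],[0,0,0,2,-53,-4,30],[0,0,0,0,0,0,30],[0,0,0,0,0,0,30]]
  newtons: 60

```text
time_s: 2.35
ee_pos: [0.4842, -0.1365, 0.159]
orientation: [0.335, -3.123, -0.001]
ft_force: [0.2, 0.4, 0.5]
width: 0.0299
```

Call:
play_rows:
  moves:
    - [[0,0,0,0,0,-30,30],[0,0,0,0,0,-30,30],[0,0,0,0,0,-20,30],[0,0,0,0,0,-13,30],[0,0,0,0,0,0,30]]

```text
time_s: 2.98
ee_pos: [0.4841, -0.1358, 0.0658]
orientation: [0.337, -3.122, -0.001]
ft_force: [-1.0, 0.9, -0.4]
width: 0.0303
```

Run:
```python
from h import *
crop(grab_frame('side'),205,170,365,300,5,'pics/s1.png');crop(grab_frame('top'),260,145,390,260,6,'pics/t1.png')
```

```text
(no output)
```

View pics/s1.png

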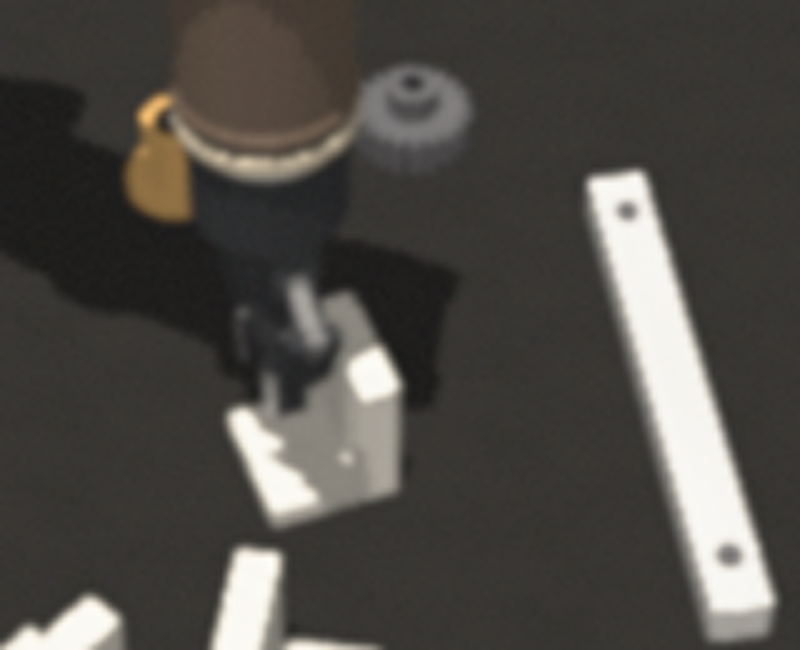

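Call:
play_rows:
  moves:
    - [[0,0,0,5,1,0,30],[0,0,0,5,1,0,30],[0,0,0,5,1,0,30],[0,0,0,4,1,0,30],[0,0,0,4,1,0,30],[0,0,0,4,1,0,30],[0,0,0,4,1,0,30],[0,0,0,4,1,0,30],[0,0,0,4,1,0,30],[0,0,0,0,0,0,30]]

```text
time_s: 4.32
ee_pos: [0.5239, -0.1277, 0.0663]
orientation: [-0.336, 3.123, 0.0]
ft_force: [-0.1, -0.1, 0.9]
width: 0.03
```

Run:
```python
from h import *
crop(grab_frame('side'),205,170,365,300,5,'pics/s2.png')
```

```text
(no output)
```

View pics/s2.png

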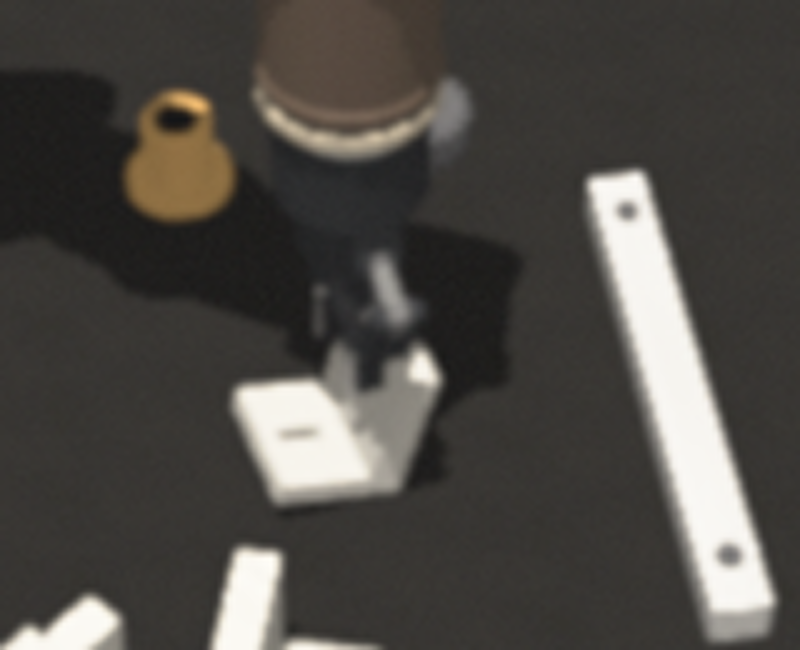

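The bracket is tipping about its heel with no slip, roughly 16–18° so far. I'll carry on past balance and keep the fingers moving ahead of the rising leg.

Call:
play_rows:
  moves:
    - [[0,0,0,4,1,0,30],[0,0,0,4,1,0,30],[0,0,0,4,1,0,30],[0,0,0,4,1,0,30],[0,0,0,7,1.5,0,30],[0,0,0,8,1.5,0,30],[0,0,0,8,1.5,0,30],[0,0,0,8,1.5,0,30],[0,0,0,0,0,0,30],[0,0,0,0,0,0,30],[0,0,0,0,0,0,30]]

```text
time_s: 5.75
ee_pos: [0.5701, -0.118, 0.0663]
orientation: [0.335, -3.123, -0.0]
ft_force: [0.4, 0.8, -0.3]
width: 0.03
```

Run:
```python
from h import *
crop(grab_frame('side'),205,170,365,300,5,'pics/s3.png')
```

```text
(no output)
```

View pics/s3.png

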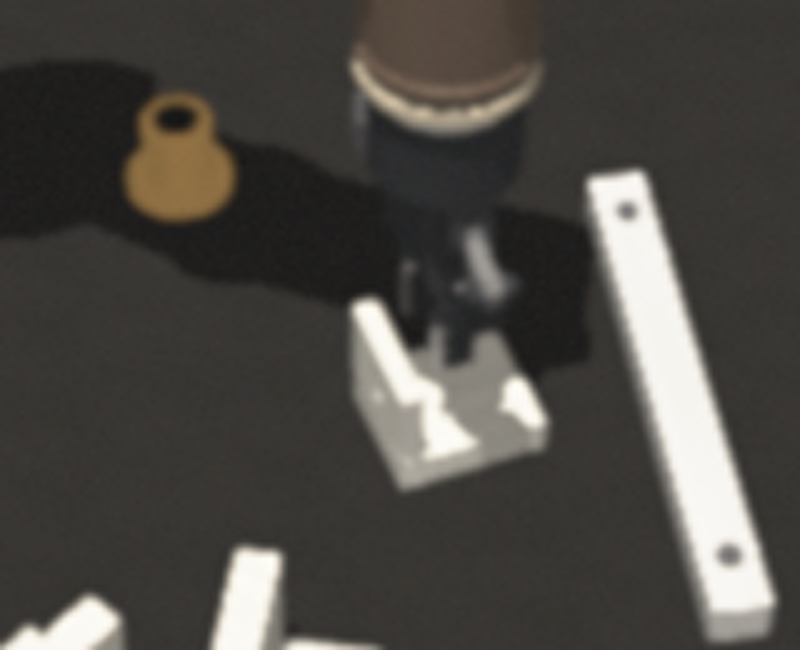

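The bracket stands on its foot with the leg upright. The fingers go up, then back over the leg, then I measure again.

Call:
play_rows:
  moves:
    - [[0,0,0,0,0,40,30],[0,0,0,0,0,50,30],[0,0,0,0,0,40,30],[0,0,0,-40,-9,0,30],[0,0,0,-40,-9,0,30],[0,0,0,-40,0,0,30],[0,0,0,-40,0,0,30],[0,0,0,-40,0,0,30],[0,0,0,0,0,0,30],[0,0,0,0,0,0,30]]

```text
time_s: 7.05
ee_pos: [0.3712, -0.1359, 0.1967]
orientation: [-0.335, 3.122, -0.0]
ft_force: [0.8, -0.1, 0.5]
width: 0.0299
```

Run:
```python
from h import *
s=grab_frame('side');t=grab_frame('top');cv2.imwrite('pics/s4f.png',s);cv2.imwrite('pics/t4f.png',t)
crop(s,205,195,365,300,5,'pics/s4.png');crop(t,260,145,390,260,6,'pics/t4.png')
```

```text
(no output)
```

View pics/s4.png

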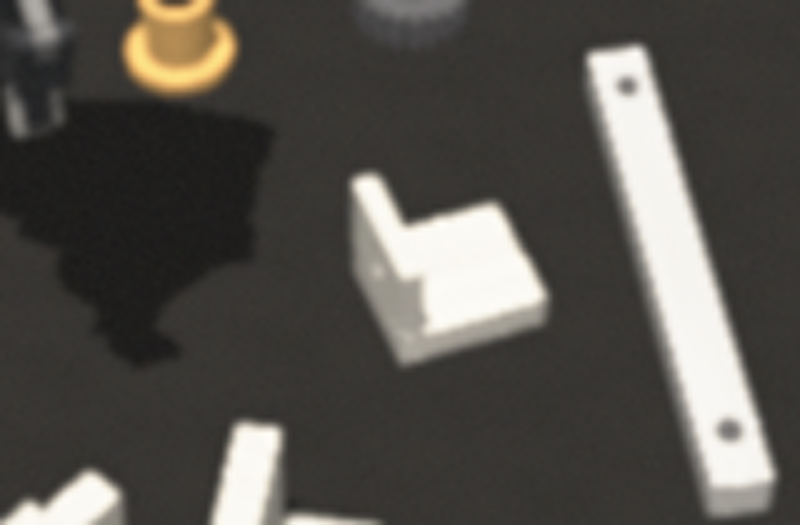

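View pics/t4.png

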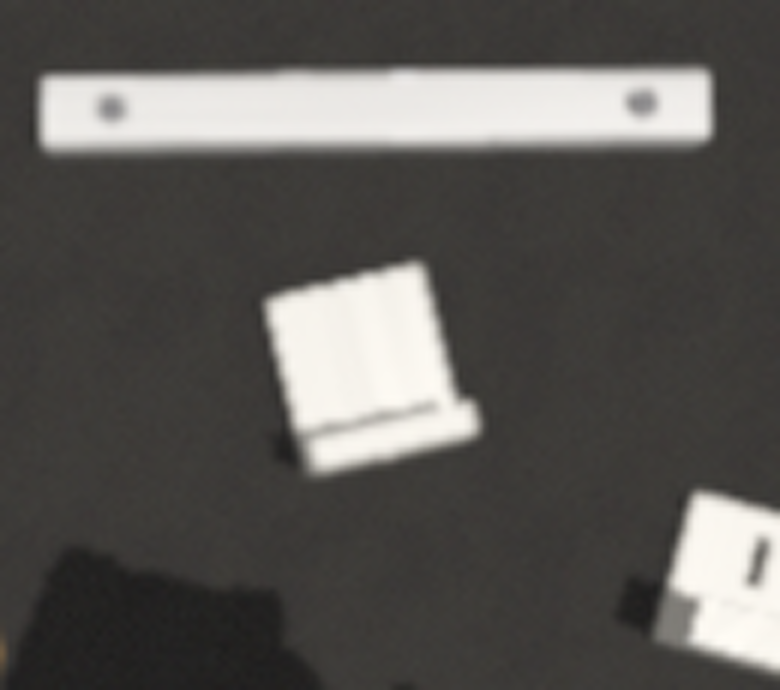

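Both views show the bracket standing with the leg up. In the top crop the toe edge runs (265,299)–(424,261) and the leg top's near edge (312,475)–(482,432).

```bash
cat >> h.py <<'E'
def edge(img,u0,u1,v0,v1,lev=140):
    """sub-pixel bright->dark (going down) crossing in each column, line fit"""
    g=img.min(2).astype(float);P=[]
    for u in range(u0,u1):
        c=g[v0:v1,u]; k=[i for i in range(len(c)-1) if c[i]>=lev>c[i+1]]
        if k: i=k[-1];P.append((u,v0+i+(c[i]-lev)/(c[i]-c[i+1])))
    P=np.array(P);p=np.polyfit(*P.T,1);r=P[:,1]-np.polyval(p,P[:,0]);P=P[abs(r)<2*r.std()+.05];p=np.polyfit(*P.T,1)
    return np.array([[u0,np.polyval(p,u0)],[u1,np.polyval(p,u1)]])
E
python3 - <<'E'
from h import *
def show(n,P): print(n,(P*1000).round(1).tolist(),'ang',(np.arctan2(-(P[0]-P[1])[0],(P[0]-P[1])[1])).round(4))
t=cv2.imread('pics/t4f.png')
e=edge(t,275,370,155,180);print(e);show('rail front z0',onz('top',e,0));show('z26',onz('top',e,.026))
f=edge(255-t,275,370,150,163,115);show('rail back z26',onz('top',f,.026))
show('toe z20',onz('top',cp([(265,299),(424,261)],260,145,6),.02))
show('leg top z68',onz('top',cp([(312,475),(482,432)],260,145,6),.068))
show('toe z20 side',onz('side',cp([(497,203),(548,298)],205,195,5),.02))
show('heel z0 side',onz('side',cp([(404,366),(404,366)],205,195,5),0))
show('leg top z68 side',onz('side',cp([(352,177),(408,278)],205,195,5),.068))
E
```

```text
[[275.         169.39370293]
 [370.         168.36800483]]
rail front z0 [[682.2, 4.2, 0.0], [679.5, -258.5, 0.0]] ang -0.0102
z26 [[677.5, 3.9, 26.0], [674.9, -253.0, 26.0]] ang -0.0102
rail back z26 [[711.4, 3.2, 26.0], [709.3, -254.6, 26.0]] ang -0.008
toe z20 [[608.6, -72.0, 20.0], [624.2, -144.0, 20.0]] ang 0.2133
leg top z68 [[526.7, -87.5, 68.0], [543.4, -160.9, 68.0]] ang 0.2236
toe z20 side [[609.7, -72.2, 20.0], [623.6, -141.3, 20.0]] ang 0.199
heel z0 side [[545.6, -158.7, 0.0], [545.6, -158.7, 0.0]] ang -0.0
leg top z68 side [[529.4, -86.0, 68.0], [547.1, -157.8, 68.0]] ang 0.2407
```

The bracket stands at yaw 0.215 with its toe mid at (616,-107) and heel mid at (537,-123). The rail yaw is about -0.009 and its face is at x≈679. I'll square the hand to the rail and go down behind the leg.

Call:
play_rows:
  moves:
    - [[0,0,-0.5,30,5,-30,30],[0,0,-0.5,30,5,-30,30],[0,0,-0.5,30,5,-30,30],[0,0,-0.5,18,4,-30,30],[0,0,-0.55,0,0,-30,30],[0,0,0,0,0,-20,30],[0,0,0,0,0,-10,30],[0,0,0,0,0,0,30],[0,0,0,0,0,0,30]]

```text
time_s: 8.28
ee_pos: [0.4791, -0.117, 0.0169]
orientation: [0.014, 3.14, -0.0]
ft_force: [-0.1, -0.8, -1.0]
width: 0.0299
```

Run:
```python
from h import *
crop(grab_frame('side'),205,195,365,300,5,'pics/s5.png')
```

```text
(no output)
```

View pics/s5.png

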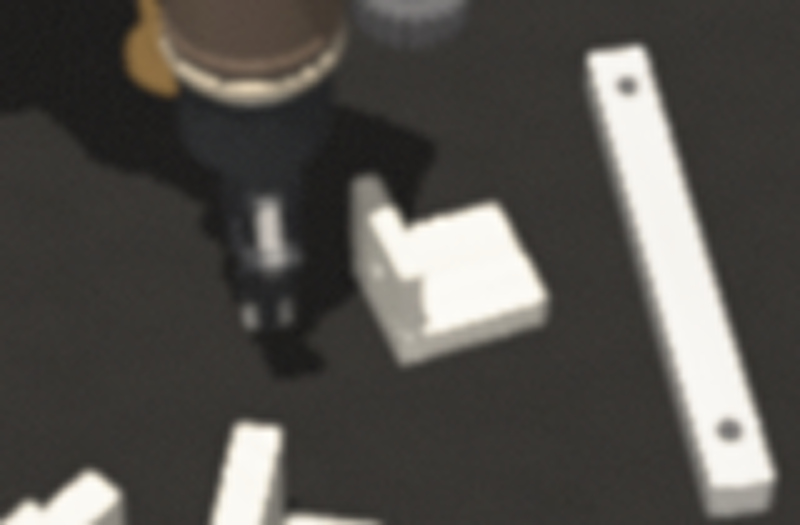

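Call:
play_rows:
  moves:
    - [[0,0,0,8,0,0,30],[0,0,0,8,0,0,30],[0,0,0,8,0,0,30],[0,0,0,5,0,0,30],[0,0,0,5,0,0,30],[0,0,0,5,0,0,30],[0,0,0,5,0,0,30],[0,0,0,5,0,0,30],[0,0,0,5,0,0,30],[0,0,0,5,0,0,30],[0,0,0,5,0,0,30],[0,0,0,5,0,0,30],[0,0,0,5,0,0,30],[0,0,0,5,0,0,30],[0,0,0,5,0,0,30],[0,0,0,5,0,0,30],[0,0,0,0,0,0,30]]

```text
time_s: 10.45
ee_pos: [0.5686, -0.1169, 0.0165]
orientation: [0.013, 3.14, -0.0]
ft_force: [-0.6, -0.1, -0.2]
width: 0.0303
```

Run:
```python
from h import *
crop(grab_frame('side'),205,195,365,300,5,'pics/s6.png')
crop(grab_frame('top'),260,145,390,260,6,'pics/t6.png')
```

```text
(no output)
```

View pics/s6.png

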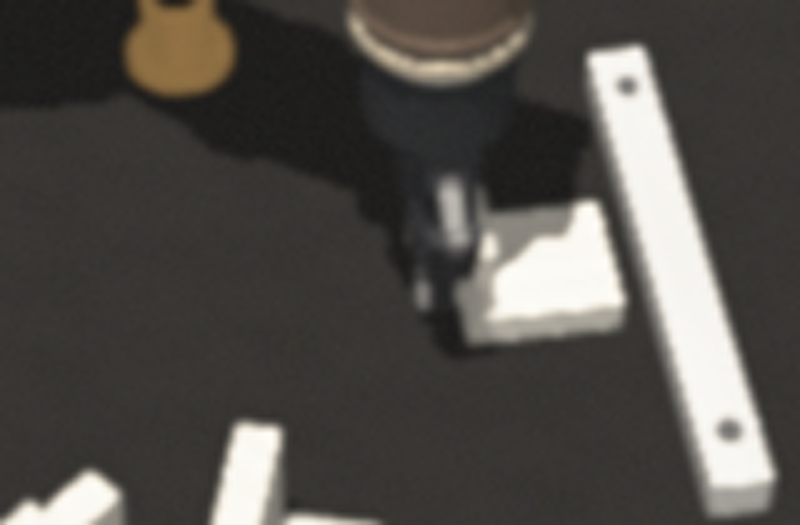

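View pics/t6.png

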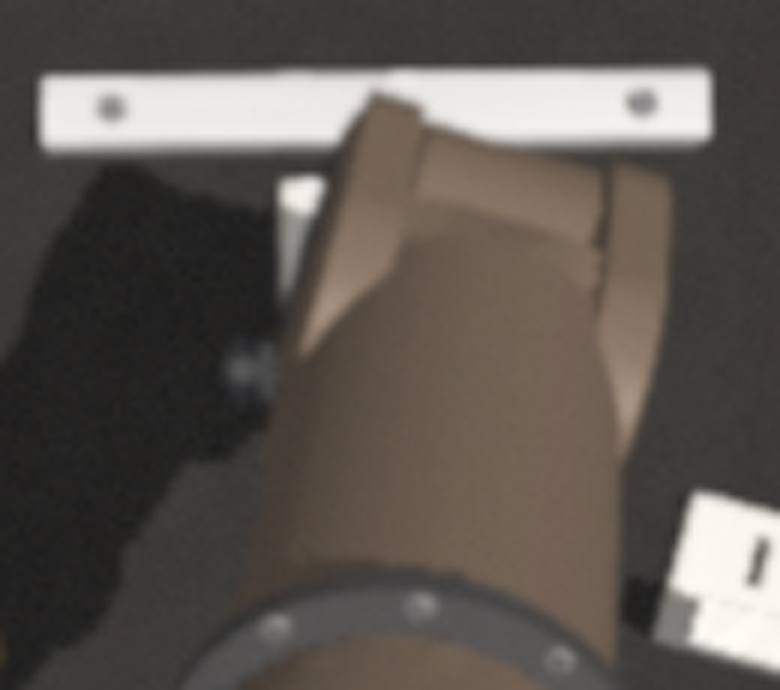

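The bracket has squared up, with roughly 19 mm left to go. I'll creep the rest in, watching the force.

Call:
play_rows:
  moves:
    - [[0,0,0,4,0,0,30],[0,0,0,4,0,0,30],[0,0,0,4,0,0,30],[0,0,0,2,0,0,30],[0,0,0,1,0,0,30],[0,0,0,1,0,0,30],[0,0,0,1,0,0,30]]

```text
time_s: 11.42
ee_pos: [0.5845, -0.1169, 0.0163]
orientation: [0.013, 3.142, 0.0]
ft_force: [-3.7, -0.1, -0.6]
width: 0.0299
```

Call:
play_rows:
  moves:
    - [[0,0,0,1,0,0,30],[0,0,0,1,0,0,30]]

```text
time_s: 11.68
ee_pos: [0.5863, -0.1168, 0.0163]
orientation: [-0.013, -3.141, -0.0]
ft_force: [-6.2, 0.3, 2.1]
width: 0.0299
```

Call:
play_rows:
  moves:
    - [[0,0,0,0.5,0,0,30],[0,0,0,0.5,0,0,30],[0,0,0,0,0,0,30]]

```text
time_s: 12.05
ee_pos: [0.5862, -0.1168, 0.0162]
orientation: [-0.014, -3.139, -0.001]
ft_force: [-8.4, 0.6, 3.6]
width: 0.0297
```

Run:
```python
from h import *
crop(grab_frame('side'),280,190,360,270,7,'pics/s7.png')
```

```text
(no output)
```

View pics/s7.png

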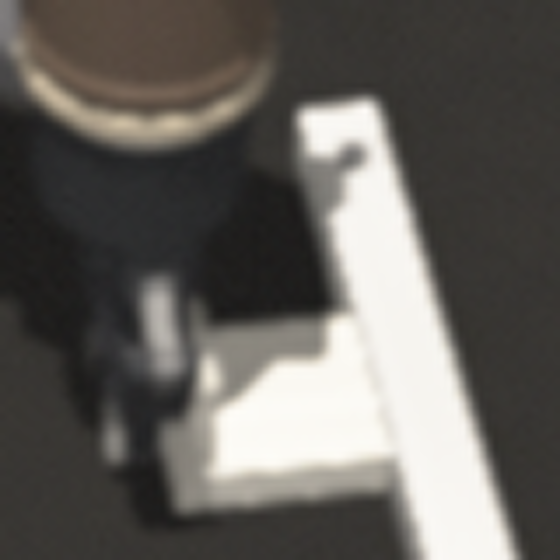

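The TCP has stalled at x=586.2 while the force rises, so the toe is on the rail. One firmer but gentle seating push follows, so both corners close up.

Call:
play_rows:
  moves:
    - [[0,0,0,1,0,0,30],[0,0,0,1,0,0,30],[0,0,0,1,0,0,30],[0,0,0,0,0,0,30]]

```text
time_s: 12.6
ee_pos: [0.5861, -0.1169, 0.0155]
orientation: [-0.015, -3.134, -0.002]
ft_force: [-15.6, 0.4, 7.2]
width: 0.0298
```

Call:
play_rows:
  moves:
    - [[0,0,0,-3,0,0,30],[0,0,0,-5,0,0,30],[0,0,0,-15,0,0,30],[0,0,0,-40,0,0,30],[0,0,0,-40,0,20,30],[0,0,0,-40,0,50,30],[0,0,0,-40,0,50,30],[0,0,0,-40,0,50,30],[0,0,0,0,0,0,30],[0,0,0,0,0,0,30]]

```text
time_s: 13.85
ee_pos: [0.3716, -0.1167, 0.1832]
orientation: [0.013, 3.138, 0.0]
ft_force: [0.1, -0.1, 0.1]
width: 0.0299
```

Run:
```python
from h import *
s=grab_frame('side');t=grab_frame('top');cv2.imwrite('pics/s8f.png',s);cv2.imwrite('pics/t8f.png',t)
crop(s,280,195,360,275,7,'pics/s8.png');crop(t,280,145,380,220,8,'pics/t8.png')
```

```text
(no output)
```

View pics/s8.png

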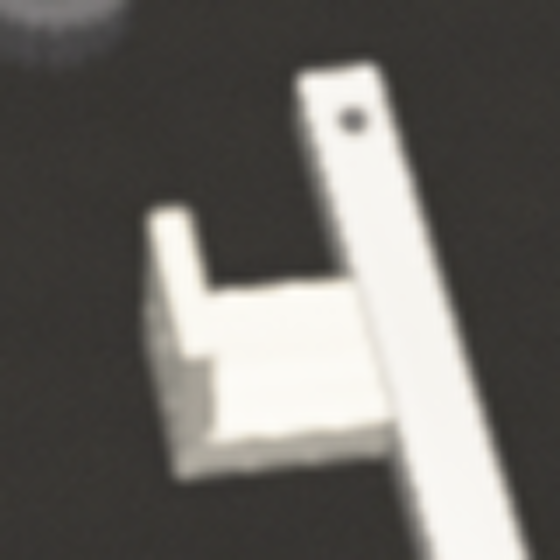

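View pics/t8.png

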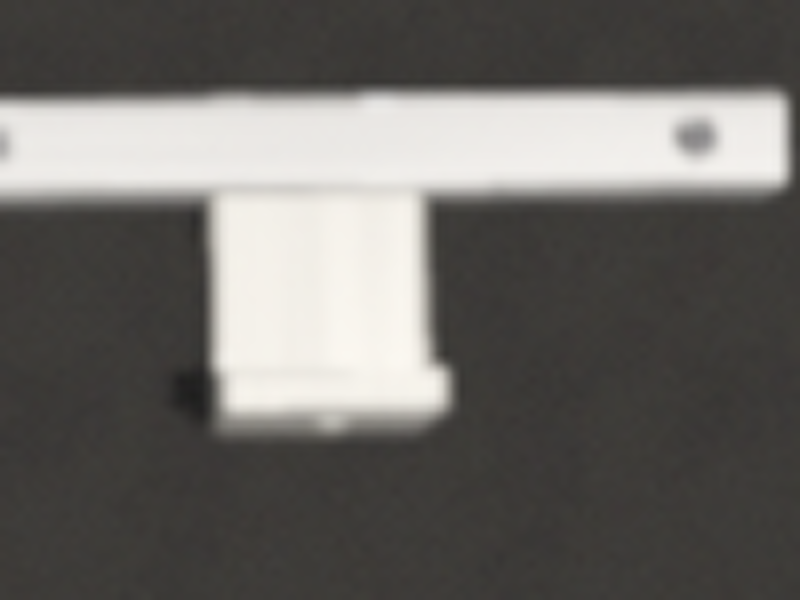

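View pics/t8f.png

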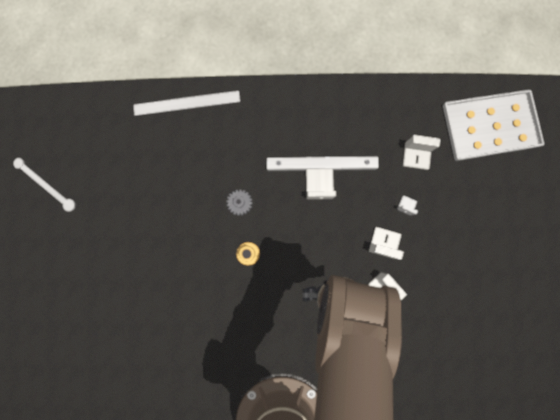

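The bracket is flush in both views with no dark gap along the toe (top crop row ~190, cols 212–428). One numeric check before handing in.

Run:
```python
from h import *
def show(n,P): print(n,(P*1000).round(1).tolist(),'ang',(np.arctan2(-(P[0]-P[1])[0],(P[0]-P[1])[1])).round(4))
t=cv2.imread('pics/t8f.png');t0=cv2.imread('pics/top0.png')
show('leg top near z68',onz('top',cp([(222,417),(445,411)],280,145,8),.068))
show('leg top near z68 side',onz('side',cp([(147,212),(188,358)],280,195,7),.068))
show('heel z0 side',onz('side',cp([(178,480)]*2,280,195,7),0))
s=cv2.imread('pics/s8f.png');s0=cv2.imread('pics/side0.png')
d=(cv2.absdiff(s,s0).max(2)>60).astype(np.uint8)
print([cv2.boundingRect(c) for c in cv2.findContours(d,0,2)[0] if cv2.contourArea(c)>15])
crop(s,180,170,420,370,3,'pics/s8w.png')
```

```text
leg top near z68 [[596.7, -78.4, 68.0], [597.1, -150.5, 68.0]] ang 0.0046
leg top near z68 side [[597.9, -77.8, 68.0], [599.6, -150.7, 68.0]] ang 0.0229
heel z0 side [[598.3, -151.0, 0.0], [598.3, -151.0, 0.0]] ang -0.0
[(250, 228, 35, 47), (301, 224, 35, 39), (30, 203, 29, 4), (204, 188, 7, 15), (37, 170, 20, 9), (181, 150, 39, 15), (14, 149, 8, 13), (0, 140, 15, 36), (48, 138, 18, 23), (174, 69, 22, 4), (23, 58, 24, 26), (50, 41, 20, 18), (192, 40, 28, 19), (149, 38, 57, 34), (121, 35, 28, 29), (128, 0, 35, 26), (101, 0, 30, 40), (84, 0, 30, 48), (28, 0, 28, 46), (0, 0, 14, 48)]
```

View pics/s8w.png

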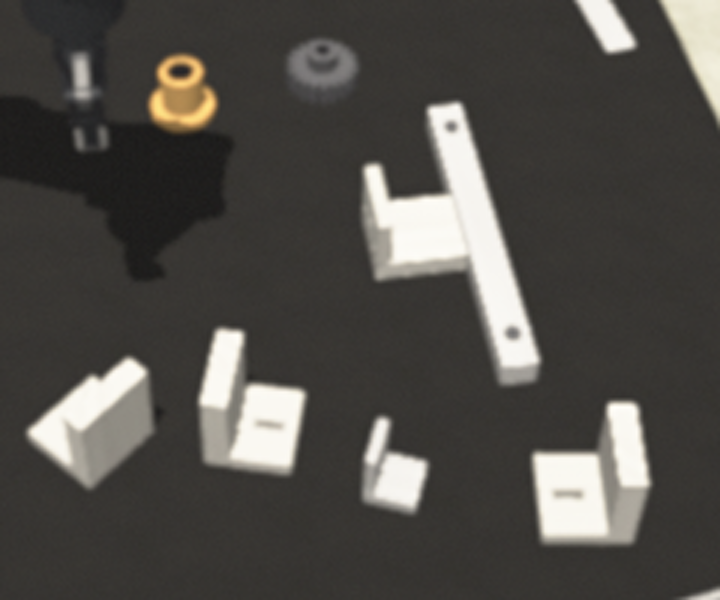

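The other parts have not moved: the only non-arm, non-shadow differences are the bracket's old and new places. The yaw readings scatter (0.005 and 0.023 rad, against -0.009 for the rail), so I'll fit sub-pixel edges to check squareness.

Run:
```python
from h import *
t=cv2.imread('pics/t8f.png').min(2).astype(float);s=cv2.imread('pics/s8f.png').min(2).astype(float)
def fit(n,g,z,rng,lo,hi,horiz,lev,rising,last=False):
    P=[]
    for a in rng:
        c=g[lo:hi,a] if horiz else g[a,lo:hi]
        k=[i for i in range(len(c)-1) if ((c[i]<lev<=c[i+1]) if rising else (c[i]>=lev>c[i+1]))]
        if not k: continue
        i=k[-1] if last else k[0];q=lo+i+(lev-c[i])/(c[i+1]-c[i]);P.append((a,q) if horiz else (q,a))
    W=onz(n,P,z)[:,:2]
    v=cv2.fitLine(W.astype(np.float32),cv2.DIST_HUBER,0,.001,.001).ravel()
    d=v[:2]*np.sign(v[1] if abs(v[1])>abs(v[0]) else v[0])
    yaw=np.arctan2(-d[0],d[1]) if abs(d[1])>abs(d[0]) else np.arctan2(d[1],d[0])
    return len(P),round(float(yaw),4),W.mean(0).round(4).tolist()
print('top rail front',fit('top',t,.013,list(range(280,303))+list(range(337,372)),160,176,True,140,False))
print('top rail back',fit('top',t,.026,range(272,372),150,162,True,140,True))
print(t[190:202,311:336:3].T.astype(int))
for lev in(205,220):print('top leg near',lev,fit('top',t,.068,list(range(310,318))+list(range(324,333)),192,200,True,lev,False))
print('top heel',fit('top',t,0,range(309,332),194,204,True,100,False))
print('top foot left',fit('top',t,.02,range(171,189),300,312,False,140,True))
print('top foot right',fit('top',t,.02,range(171,189),328,340,False,140,False))
print('side rail back',fit('side',s,.026,range(210,288),325,365,False,140,False,True))
print('side rail front(up)',fit('side',s,.026,range(250,288),325,345,False,205,True,True))
for lev in(140,200):print('side leg outer',lev,fit('side',s,.068,range(227,245),296,312,False,lev,True))
print(s[226:246:3,298:312].astype(int))
print('side foot right bottom z0',fit('side',s,0,range(307,334),250,268,True,100,False,True))
print('side foot left top z20',fit('side',s,.02,range(313,327),230,242,True,140,True))
```

```text
top rail front (58, -0.0103, [0.6786, -0.1435])
top rail back (100, -0.0083, [0.71, -0.1227])
[[232 227 230 233 234 226 188 144 117  88  62  56]
 [233 227 230 234 235 226 189 145 118  86  62  56]
 [231 226 230 234 232 217 179 140 117  87  63  56]
 [233 227 230 234 232 216 185 171 145  96  62  57]
 [237 231 232 234 233 217 182 155 125  83  59  55]
 [237 236 234 235 232 216 179 139 110  78  60  54]
 [240 237 236 235 232 217 180 140 111  79  60  54]
 [221 229 234 235 232 216 178 136 102  70  57  56]
 [106 165 185 188 184 165 122  78  59  56  56  56]]
top leg near 205 (17, -0.0067, [0.5993, -0.1143])
top leg near 220 (17, -0.001, [0.6006, -0.1144])
top heel (23, -0.005, [0.5986, -0.1172])
top foot left (18, -0.0018, [0.649, -0.0792])
top foot right (18, 0.001, [0.6474, -0.152])
side rail back (78, -0.0092, [0.7103, -0.1369])
side rail front(up) (27, -0.009, [0.6783, -0.2001])
side leg outer 140 (18, -0.0856, [0.5945, -0.1149])
side leg outer 200 (18, -0.013, [0.5987, -0.1155])
[[ 47  51  79 145 209 233 237 231 190 124  70  51  50  52]
 [ 50  51  73 130 195 232 242 242 231 177 104  59  50  52]
 [ 50  52  72 111 164 221 239 242 240 224 158  90  53  49]
 [ 50  53  76 111 139 180 226 240 242 237 206 140  88  77]
 [ 51  55  84 121 135 152 195 231 241 242 241 239 239 241]
 [ 50  57  82 114 132 141 163 208 235 242 242 242 243 243]
 [ 50  53  76 110 137 151 153 176 222 237 238 236 236 239]]
side foot right bottom z0 (27, -0.0031, [0.6382, -0.1505])
side foot left top z20 (14, -0.0189, [0.6508, -0.0779])
```

The fits agree. Rail yaw is -0.009 and bracket yaw about -0.005 (within ~0.005 rad). Heel x of 598.6 plus 80 gives 678.6, against a rail face at 678.6.

```bash
python3 -c "
from station import *
print(hand_in())"
```

```text
the job is handed in; nothing more can be done
None
```

The bracket (the leftmost of the four look-alikes) is tipped onto its foot and pushed along the bench to sit flush against the rail. I handed the job in at about 14 s, with the hand clear and the wrist force near zero.

- **How it went:** I pushed the top of the foot with the fingertips and it went over about its heel without slipping. I then pushed the standing bracket with the hand square to the rail and finished with a seating push of about 16 N against the rail.
- **Flush along the rail:** no gap shows in either view. The heel measured x = 598.6 mm, which puts the end of the foot at 678.6 mm, and the rail face measured 678.6 mm.
- **Squareness:** most sub-pixel edge fits put the bracket within about 0.01 rad of the rail (bracket about -0.005, rail about -0.009). Hand-picked corners scattered more, up to 0.023. One side-view fit gave -0.086, which I put down to a badly chosen threshold on the shaded leg face and discarded.
- **Other parts:** comparing the side view before and after showed only the bracket moved. The arm hid part of one look-alike in the final top view, but the side view shows it where it was.

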